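# Lay the tea tray as its drawing shows

## Robot

A 6-joint arm with a two-finger parallel gripper is mounted at the origin on a cart in front of the work surface, level with it; the furniture and walls round the work are solid. World frame = base frame: x ahead of the robot, y to its left, z up, the work surface at z = 0. Lengths are in mm, angles in degrees, forces in N, time in s.
With the tool pointing down it reaches from about 300 to 850 mm from the base axis. Payload 4.2 kg.
Tool frame: the origin (TCP) lies at the very end of the fingers, on their centre line; the grasp point (between the pads) lies 19 mm behind it; z points along the fingers, y is the direction in which the jaws open and shut (so a half turn about z gives the same grasp; the last joint's range is limited). The gripper opens to 91 mm and grips with 3 to 60 N. Pads are 32 mm wide; open, the fingers measure 118 mm over their backs; the gripper's body (76 mm by 178 mm) begins 60 mm behind the grasp point.
Start: joints at [72.823, 18.312, 89.639, -0, 72.044, -1.146], TCP at [158.796, 552.655, 213.976] pointing down, gripper open.
Joint ranges: [-177.97, 177.97], [-48.28, 115.42], [12.27, 149.76], [-77.06, 257.06], [2.81, 150.46], [-146.56, 146.56]. Speed limits (degrees/s): [147.25, 147.25, 180, 180, 180, 180].

## Interface

Orientations are given as [roll, pitch, yaw] about the fixed x, y, z axes, in that order (R = Rz(yaw) Ry(pitch) Rx(roll)).
In Python, from workcell import monitor, eyes, job gives the robot as it stands.
- The arm moves only by the tool move_arm, never from a script. Its argument "increments" is a list that holds one entry, the list of rows, each a list of 7 numbers: the opening, from 0 (shut) to 1 (fully open), then the shift along the tool's x, y, z in cm, then the turn, a rotation vector about the tool's x, y, z in rad. In form: [[[jaw, x, y, z, ax, ay, az], ...]]. A call has 1 to 12 rows; each row shifts and turns the pose as measured when the row begins, along the tool's axes as they then stand; what a row does not reach is not made up. A row lasts 1/8 s, in which the tool goes at most 62.5 mm and 10.7 degrees, less where a joint would pass 70% of its speed; a pose out of reach is approached as far as the arm can. A call is refused whole if a number of a shift passes 6.25 or a number of a turn 0.188, either way. A call with a gripper value outside its range is refused whole. The fingers move at their own pace and stop on an object; "force" is the grip in N (left out, the last holds). Time passes only in rows, so rows that do not move let the fingers close. It gives the time, the measured TCP pose, the force and the opening at its end, in the units of the state.
- monitor.state(): the state, without advancing time (a new reading comes with each control period).
- eyes.grab_frame(name): name is "scene" or "top"; returns a dict with "color" (420x560x3 uint8, red, green, blue), "z_map" (420x560 float32, mm along the optical axis (not along the pixel's ray), 0 where there is no reading), "camera_matrix" (3x3 intrinsics, pixels), "rvec" (rotation vector, rad) and "tvec" (3), from world to camera coordinates, as OpenCV has them. Camera axes: x right, y down, z forward; pixel columns grow to the right and rows downward; lengths in mm; the calibration is good to about 2 mm. A picture is of the moment at which its call begins.
- job.job_done(): hands the job in, once; it reports no verdict.
The state is a dict: "time_s": time; "qpos": joint angles; "qvel": joint speeds; "effort": joint torques, N m; "ee_pos": TCP position; "ee_rot": TCP orientation; "force": force on the tool from outside, world axes, zero at the start; "torque": the same for the moment, N m; "gripper_width": finger opening in mm.
Only numpy, scipy, OpenCV 4.12 (cv2) and the standard library are available. Lean on these libraries where they do the work, as an engineer would, in place of code of your own. Each camera call takes 0.05 s, during which the arm holds its last target. There are 200 camera calls.

## Task

Lay the tea tray to match the outlines drawn on it: stand the small glass jar with the tan lid upright on the round outline, and lay the teaspoon on the spoon outline with its bowl over the drawn bowl. Leave the spice jar with the black cap where it stands.

Things in the scene. Friction and masses are not known exactly. Their poses are not given: they have to be found in the camera images.
- jar_mid (a point): Centre (half-way up) of the small round glass jar with a flat tan screw lid: 56 mm across, 93 mm high, 0.19 kg, closed, standing upright loose on the range top. z up the jar.
- spoon_mid (a point): Middle of the teaspoon (blue-grey handle, pale bowl), lying loose on the range top: 138 mm long, 13 mm high, 27 mm wide at the bowl, about 20 mm wide where it is gripped at its middle, 20 g. This point is half-way along and 6.5 mm above the underside. x points along the spoon from handle to bowl, z up.
- jar_spot (a point): Centre of the round outline (66 mm across) drawn in blue on the tray's floor, at floor height. The tray is a fixed white rectangle, 300 by 200 mm, on 16 mm feet, with a wooden rim 10 mm higher than its floor; its floor is 24 mm above the range top and level. This outline is 88 mm from the tray's centre, on its long middle line; the long inner walls are 92 mm either side of that line. x points along the long middle line, away from the spoon outline; z up.
- spoon_spot (a point): Middle of the spoon-shaped blue outline (144 mm long, 33 mm wide at the bowl) drawn on the same tray floor, at floor height, 145 mm from the round outline's centre on the tray's long middle line. x points from the drawn handle to the drawn bowl, which is the end near the round outline; z up.
- spice_jar_mid (a point): Centre (half-way up) of the spice jar with the black cap, a bystander: 41 mm across, 105 mm high, standing loose on the range top.

How it is judged:
By the outcome, as a careful person would: the job done as asked, in the order asked, and still so for the second after the job is handed in, with the robot touching nothing.
It also fails if it takes over 58 s, if anything falls off the work surface, if the arm or the gripper's body presses on something with over 40 N, if the wrist force passes 120 N, or if a joint passes its speed limit or range.

## Working session

There is one attempt and no reset: what is moved stays moved. The work goes in short steps, Python scripts to look and compute and a tool call to move; the robot and the scene stay as the last step left them, time stands still between calls to the robot, and variables do not carry over. Pictures are saved under pics/ and viewed, about 8 in all and at most 12, crops included, and the job is handed in when it is done.

Besides the shell and the picture viewer there is one more tool, called after "Request:" as name(argument=value, ...) on one line, values as JSON. move_arm: Moves the arm, as the interface text tells. Its arguments: {"type":"object","properties":{"increments":{"type":"array"},"force":{"type":"number"}},"required":["increments"]}

```bash
mkdir -p pics; cat > h.py <<'E'
import numpy as np, cv2
from workcell import monitor, eyes, job
def grab(n):
    f=eyes.grab_frame(n); return f
def save(f,p): cv2.imwrite(p,f["color"][:,:,::-1])
def cloud(f):
    K=np.array(f["camera_matrix"]);z=f["z_map"].astype(float);v,u=np.mgrid[:z.shape[0],:z.shape[1]]
    P=np.stack([(u-K[0,2])/K[0,0]*z,(v-K[1,2])/K[1,1]*z,z],-1)
    R=cv2.Rodrigues(np.array(f["rvec"],float))[0];t=np.array(f["tvec"],float).ravel()
    W=(P-t)@R; W[z==0]=np.nan; return W
E
python3 - <<'E'
from h import *
for n in("scene","top"):
    f=grab(n);save(f,f"pics/{n}0.png");np.savez(f"{n}0.npz",**f)
    R=cv2.Rodrigues(np.array(f["rvec"],float))[0];print(n,(-R.T@np.array(f["tvec"]).ravel()).round(),R.round(2).tolist(),np.array(f["camera_matrix"]).round(1).tolist())
print(monitor.state())
E
```

```text
scene [ 207. -344.  727.] [[0.79, -0.62, -0.01], [-0.47, -0.59, -0.66], [0.4, 0.52, -0.76]] [[383.8, 0.0, 279.0], [0.0, 383.8, 205.9], [0.0, 0.0, 1.0]]
top [ 450.  117. 1031.] [[-0.02, -1.0, -0.01], [-0.99, 0.02, -0.1], [0.1, 0.0, -0.99]] [[443.2, 0.0, 276.2], [0.0, 443.2, 196.8], [0.0, 0.0, 1.0]]
{'time_s': 0.1, 'qpos': array([ 7.28247938e+01,  1.83484166e+01,  8.96973799e+01, -1.23549387e-03,
        7.20435948e+01, -1.14601425e+00]), 'qvel': array([-0.02175126, -0.04551375, -0.19894679, -0.02423713, -0.00211314,
       -0.0134161 ]), 'effort': array([ 7.25531318e-04, -4.13325369e+01, -2.32515228e+01,  7.30500813e-02,
        4.21739405e-02, -5.75861168e-05]), 'ee_pos': array([158.6522506 , 552.22967588, 213.21374934]), 'ee_rot': array([-1.79910603e+02, -6.13376651e-04,  1.63971189e+02]), 'force': array([ 0.11282641, -0.73536738,  0.37682268]), 'torque': array([ 0.00707721, -0.00384204,  0.05544739]), 'gripper_width': 91.20814045679667}
```

View pics/scene0.png

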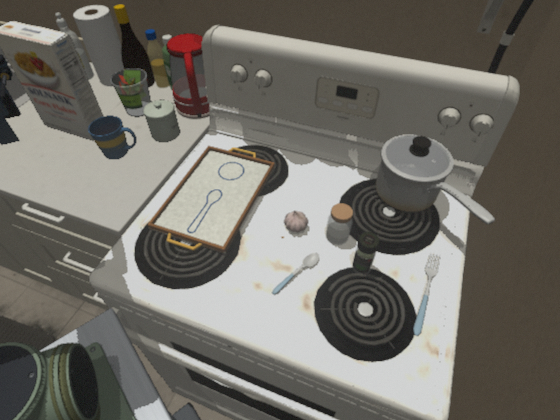

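View pics/top0.png

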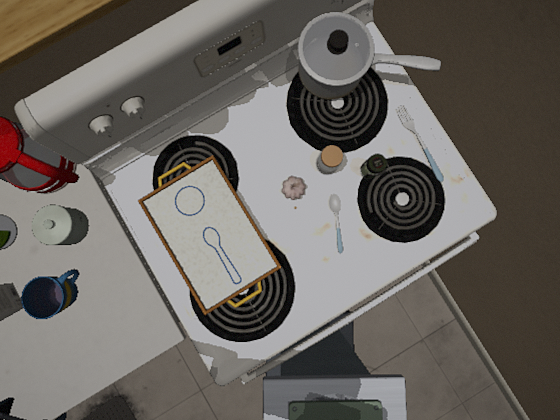

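The scene view shows the tan-lidded jar at (340,222), the spice jar at (367,250), and the spoon from (277,290) to (313,260). The tray's round outline is at (231,171) and its spoon outline at (205,210). The top view shows the jar at (331,158), the spice jar at (375,166), the spoon with its bowl at (334,203) and handle end at (340,252), and the outlines at (190,201) and (222,255). A garlic bulb sits at (293,188).

```bash
cat > m.py <<'E'
from h import *
def box(f,W,b):
    u0,v0,u1,v1=b; m=np.zeros(W.shape[:2],bool); m[v0:v1,u0:u1]=1; return m
def desc(n,P):
    P=P[~np.isnan(P).any(1)]
    if len(P)<5: print(n,len(P)); return
    (cx,cy),(w,h),a=cv2.minAreaRect(P[:,:2].astype(np.float32)); c=np.linalg.svd(P[:,:2]-P[:,:2].mean(0),full_matrices=False)[2][0]
    print(n,len(P),"rect c",round(cx,1),round(cy,1),"size",round(w,1),round(h,1),"med z",np.median(P[:,2]).round(1),"mean",P.mean(0).round(1),"axis",np.degrees(np.arctan2(c[1],c[0])).round(1))
E
cat > m0.py <<'E'
from m import *
B={"scene":dict(jar=(322,198,360,248),spice=(350,225,385,280),spoon=(268,248,324,298),ring=(214,156,249,185),spn=(184,184,226,238),tray=(150,148,276,250)),
"top":dict(jar=(312,140,349,178),spice=(358,148,392,182),spoon=(324,188,348,256),ring=(170,180,210,221),spn=(199,222,247,288),tray=(136,155,282,316))}
for n in B:
    f=dict(np.load(n+"0.npz"));W=cloud(f);c=f["color"].astype(int);hsv=cv2.cvtColor(f["color"],cv2.COLOR_RGB2HSV)
    z=W[...,2]
    for k,b in B[n].items():
        m=box(f,W,b)
        if k=="jar": 
            desc(n+" jar top",W[m&(z>84)&(z<102)])
        if k=="spice": desc(n+" spice top",W[m&(z>96)&(z<115)])
        if k=="spoon":
            mm=m&(z>3.5)&(z<25); desc(n+" spoon z",W[mm])
            lo=m&(c[...,2]-c[...,0]>8)&(z<25);desc(n+" spoon blue",W[lo])
        if k in("ring","spn"):
            loc=W[m]; mm=m&(c[...,2]-c[...,0]>8)&(c.sum(-1)<480);desc(n+" "+k,W[mm])
        if k=="tray": desc(n+" tray rim",W[m&(z>29)&(z<40)&(c[...,0]-c[...,2]>30)])
E
python3 m0.py
```

```text
scene jar top 348 rect c 632.6 -35.1 size 117.8 46.4 med z 92.6 mean [634.9  -5.8  92. ] axis -113.3
scene spice top 300 rect c 619.5 -95.4 size 39.0 39.3 med z 105.3 mean [617.3 -96.1 104.8] axis -148.7
scene spoon z 360 rect c 500.3 -17.9 size 115.1 113.0 med z 6.9 mean [500.9 -26.8   7.5] axis -173.7
scene spoon blue 128 rect c 456.5 -20.1 size 56.7 15.2 med z 8.7 mean [455.2 -21.9   8.3] axis -173.5
scene ring 79 rect c 552.1 318.8 size 67.5 66.7 med z 24.9 mean [551.9 318.3  24.9] axis -97.1
scene spn 145 rect c 428.3 244.1 size 146.4 34.8 med z 25.1 mean [425.1 243.2  25.1] axis -149.5
scene tray rim 1037 rect c 478.2 274.1 size 344.8 199.8 med z 33.6 mean [455.4 252.6  33.3] axis -150.6
top jar top 381 rect c 635.9 1.1 size 45.1 46.0 med z 92.1 mean [635.8   1.1  92.1] axis 144.3
top spice top 290 rect c 617.7 -93.3 size 39.1 38.6 med z 104.6 mean [616.9 -93.1 104.5] axis 124.6
top spoon z 296 rect c 492.5 -14.2 size 53.1 143.1 med z 6.7 mean [499.7 -17.    7.3] axis -176.9
top spoon blue 106 rect c 455.3 -21.1 size 55.3 10.4 med z 7.7 mean [453.3 -20.8   7.6] axis -174.2
top ring 141 rect c 550.7 320.1 size 67.2 66.9 med z 24.6 mean [550.5 319.9  24.7] axis -161.1
top spn 221 rect c 426.4 244.9 size 146.1 35.2 med z 24.7 mean [424.7 245.2  24.7] axis -149.7
top tray rim 1580 rect c 475.8 274.9 size 343.4 199.7 med z 33.5 mean [473.9 274.   33.4] axis -149.8
```

```bash
cat > m1.py <<'E'
from m import *
B={"scene":dict(spoon=(268,248,324,298),jar=(322,198,360,248)),"top":dict(spoon=(324,188,348,256),jar=(312,140,349,178))}
for n in B:
    f=dict(np.load(n+"0.npz"));W=cloud(f);z=W[...,2];c=f["color"].astype(int)
    m=box(f,W,B[n]["spoon"])&(z>2.5)&(z<25)
    k,l,s,_=cv2.connectedComponentsWithStats(m.astype(np.uint8)); i=1+s[1:,4].argmax(); P=W[l==i]
    desc(n+" spoon",P)
    for x0 in range(420,570,15):
        q=P[(P[:,0]>=x0)&(P[:,0]<x0+15)]
        if len(q): print(x0,len(q),"y",q[:,1].min().round(1),q[:,1].max().round(1),"zmax",q[:,2].max().round(1), end=" | ")
    print()
    m=box(f,W,B[n]["jar"])&(z>84)&(z<102)
    k,l,s,_=cv2.connectedComponentsWithStats(m.astype(np.uint8)); i=1+s[1:,4].argmax(); desc(n+" jar",W[l==i])
f=dict(np.load("top0.npz"));c=f["color"][130:270,270:400]
cv2.imwrite("pics/c1.png",cv2.resize(c,None,fx=4.2,fy=4.2,interpolation=cv2.INTER_CUBIC)[:,:,::-1])
E
python3 m1.py
```

```text
scene spoon 330 rect c 499.9 -11.9 size 143.0 33.0 med z 7.5 mean [503.6 -17.1   7.6] axis -173.6
420 13 y -29.8 -20.0 zmax 7.8 | 435 39 y -30.1 -17.5 zmax 11.0 | 450 38 y -28.0 -11.0 zmax 11.7 | 465 32 y -26.4 -15.2 zmax 13.8 | 480 26 y -23.0 -10.3 zmax 15.5 | 495 19 y -21.0 -10.1 zmax 16.9 | 510 16 y -18.9 -9.3 zmax 14.1 | 525 50 y -25.7 -0.3 zmax 8.9 | 540 56 y -27.0 5.9 zmax 9.3 | 555 40 y -22.3 -3.1 zmax 9.4 | 
scene jar 333 rect c 639.2 -0.7 size 46.4 46.7 med z 92.6 mean [636.4  -2.3  92. ] axis -142.8
top spoon 304 rect c 493.7 -14.5 size 136.9 28.0 med z 6.5 mean [501.2 -16.8   7. ] axis -175.2
420 16 y -31.9 -17.9 zmax 9.9 | 435 35 y -27.6 -11.1 zmax 9.9 | 450 37 y -26.1 -12.1 zmax 14.5 | 465 27 y -26.3 -14.9 zmax 14.2 | 480 20 y -21.2 -14.8 zmax 16.0 | 495 18 y -20.5 -13.4 zmax 15.2 | 510 26 y -20.2 -6.7 zmax 14.3 | 525 45 y -25.5 1.8 zmax 9.1 | 540 53 y -25.9 -0.1 zmax 10.2 | 555 27 y -24.4 -3.1 zmax 9.8 | 
top jar 381 rect c 635.9 1.1 size 45.1 46.0 med z 92.1 mean [635.8   1.1  92.1] axis 144.3
```

View pics/c1.png

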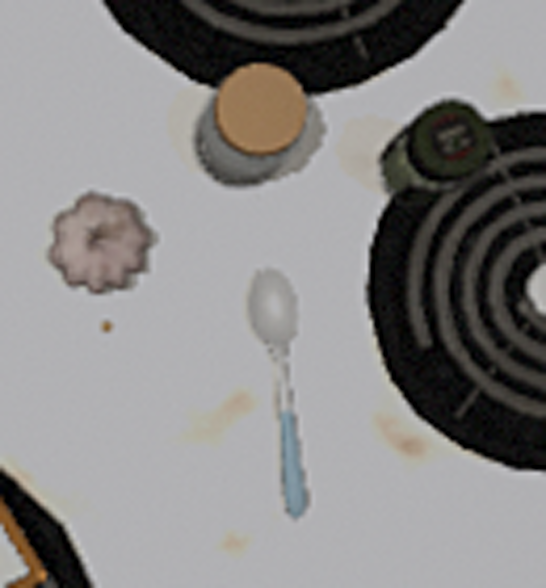

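The crop shows the lid centre at about (262,108), the spoon's bowl end at (265,268) and handle end at (295,518), with the spice jar clear to the right. Both views agree:

| Point | Position |
|---|---|
| Jar | (636, 0), top at z 92 |
| Spoon middle | about (494, -16), yaw about 5.5°, top about 13 |
| Ring centre | (551, 319.5, 24.8) |
| Spoon spot | (427, 244.5, 24.8), yaw 31° |

The ring to spoon-spot distance comes out at 145, as stated.

```bash
cat > p.py <<'E'
import sys
from h import *
from scipy.spatial.transform import Rotation as Ro, Slerp
# p.py n x y z yaw : rows to go to the pose (tool down) in n steps
n=int(sys.argv[1]);x,y,z,yaw=map(float,sys.argv[2:6])
s=monitor.state();p=np.array(s["ee_pos"]);R0=Ro.from_euler("xyz",s["ee_rot"],degrees=True);R1=Ro.from_euler("xyz",[180,0,yaw],degrees=True)
sl=Slerp([0,1],Ro.concatenate([R0,R1]))
d=(np.array([x,y,z])-p)/n/10
print("t",round(s["time_s"],2),"pos",p.round(1),"rot",s["ee_rot"].round(1),"w",round(s["gripper_width"],1),"F",s["force"].round(1),"q6",s["qpos"][5].round(1))
for i in range(n):
    a=sl(i/n);b=sl((i+1)/n);print(np.r_[a.inv().apply(d),(a.inv()*b).as_rotvec()].round(3).tolist())
E
python3 p.py 16 636 0 190 90
```

```text
t 0.1 pos [158.7 552.2 213.2] rot [-179.9   -0.   164. ] w 91.2 F [ 0.1 -0.7  0.4] q6 -1.1
[-3.82, -2.493, 0.149, -0.0, 0.0, 0.081]
[-4.009, -2.177, 0.148, -0.0, 0.0, 0.081]
[-4.171, -1.847, 0.148, -0.0, 0.0, 0.081]
[-4.307, -1.505, 0.148, -0.0, 0.0, 0.081]
[-4.414, -1.153, 0.147, -0.0, 0.0, 0.081]
[-4.493, -0.793, 0.147, -0.0, 0.0, 0.081]
[-4.542, -0.429, 0.147, -0.0, 0.0, 0.081]
[-4.562, -0.061, 0.146, -0.0, 0.0, 0.081]
[-4.552, 0.307, 0.146, -0.0, 0.0, 0.081]
[-4.512, 0.673, 0.146, -0.0, 0.0, 0.081]
[-4.443, 1.034, 0.146, -0.0, 0.0, 0.081]
[-4.346, 1.389, 0.145, -0.0, 0.0, 0.081]
[-4.219, 1.735, 0.145, -0.0, 0.0, 0.081]
[-4.066, 2.069, 0.145, -0.0, 0.0, 0.081]
[-3.886, 2.39, 0.145, -0.0, 0.0, 0.081]
[-3.681, 2.696, 0.145, -0.0, 0.0, 0.081]
```

Request:
move_arm(increments=[[[1, -3.8, -2.5, 0.15, 0, 0, 0.08], [1, -4.0, -2.2, 0.15, 0, 0, 0.08], [1, -4.2, -1.85, 0.15, 0, 0, 0.08], [1, -4.3, -1.5, 0.15, 0, 0, 0.08], [1, -4.4, -1.15, 0.15, 0, 0, 0.08], [1, -4.5, -0.8, 0.15, 0, 0, 0.08], [1, -4.5, -0.4, 0.15, 0, 0, 0.08], [1, -4.5, 0, 0.15, 0, 0, 0.08], [1, -4.5, 0.3, 0.15, 0, 0, 0.08], [1, -4.5, 0.7, 0.15, 0, 0, 0.08], [1, -4.4, 1.0, 0.15, 0, 0, 0.08], [1, -4.3, 1.4, 0.15, 0, 0, 0.08]]])

```text
time_s: 1.6
ee_pos: [519.2, 125.2, 191.0]
ee_rot: [-179.6, 0.2, 107.5]
force: [0.2, 0.3, 1.1]
gripper_width: 91.4
```

```bash
python3 p.py 6 636 0 160 90
```

```text
t 1.6 pos [519.2 125.2 191. ] rot [-179.6    0.2  107.5] w 91.4 F [0.2 0.3 1.1] q6 -4.9
[-2.573, 1.233, 0.517, -0.001, 0.001, 0.051]
[-2.507, 1.361, 0.516, -0.001, 0.001, 0.051]
[-2.435, 1.486, 0.516, -0.001, 0.001, 0.051]
[-2.357, 1.608, 0.516, -0.001, 0.001, 0.051]
[-2.272, 1.725, 0.516, -0.001, 0.001, 0.051]
[-2.182, 1.838, 0.516, -0.001, 0.001, 0.051]
```

Request:
move_arm(increments=[[[1, -2.6, 1.2, 0.5, 0, 0, 0.05], [1, -2.5, 1.35, 0.5, 0, 0, 0.05], [1, -2.4, 1.5, 0.5, 0, 0, 0.05], [1, -2.35, 1.6, 0.5, 0, 0, 0.05], [1, -2.25, 1.7, 0.5, 0, 0, 0.05], [1, -2.2, 1.85, 0.5, 0, 0, 0.05], [1, 0, 0, 0, 0, 0, 0]]])

```text
time_s: 2.48
ee_pos: [637.9, -8.0, 155.7]
ee_rot: [-179.3, 0.3, 89.4]
force: [-0.1, 0.2, -0.7]
gripper_width: 91.0
```

```bash
python3 p.py 8 636 0 44 90; python3 -c "
from h import *
for n in ('scene','top'):
    f=grab(n);save(f,f'pics/{n}1.png')
a=cv2.imread('pics/scene1.png')[100:320,200:480];b=cv2.imread('pics/top1.png')[80:300,200:480]
cv2.imwrite('pics/c2.png',cv2.resize(np.hstack([a,b]),(800,314)))
"
```

```text
t 2.48 pos [637.9  -8.  155.7] rot [-179.3    0.3   89.4] w 91.0 F [-0.1  0.2 -0.7] q6 -0.9
[0.107, -0.008, 1.395, -0.002, 0.001, -0.001]
[0.106, -0.01, 1.396, -0.002, 0.001, -0.001]
[0.105, -0.012, 1.396, -0.002, 0.001, -0.001]
[0.104, -0.014, 1.396, -0.002, 0.001, -0.001]
[0.103, -0.016, 1.396, -0.002, 0.001, -0.001]
[0.103, -0.018, 1.396, -0.002, 0.001, -0.001]
[0.102, -0.02, 1.396, -0.002, 0.001, -0.001]
[0.101, -0.022, 1.396, -0.002, 0.001, -0.001]
```

View pics/c2.png

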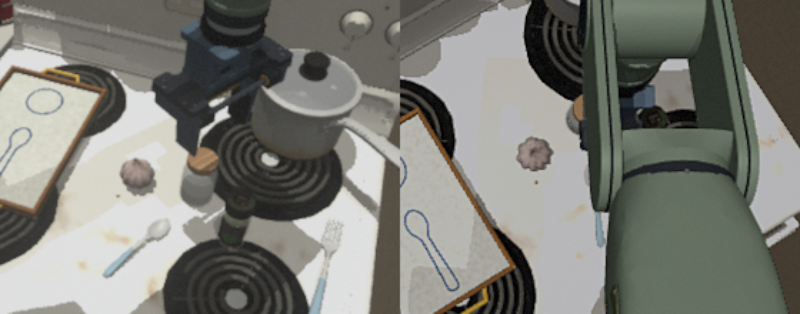

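The left half (scene) shows the gripper over the tan-lidded jar at about (203,160) in the crop, with the pot behind it. The right half (top) shows the arm hiding the jar. I'll check the pot's clearance before descending.

```bash
python3 -c "
from h import *
for n in('scene','top'):
    W=cloud(dict(np.load(n+'0.npz'))).reshape(-1,3)
    for y in range(-200,100,40):
        q=W[(W[:,2]>50)&(W[:,0]>670)&(W[:,1]>=y)&(W[:,1]<y+40)]
        if len(q):print(n,y,np.percentile(q[:,0],1).round(),np.median(q[:,2]).round())
"
```

```text
scene -200 812.0 226.0
scene -160 823.0 232.0
scene -120 831.0 188.0
scene -80 793.0 163.0
scene -40 785.0 237.0
scene 0 787.0 244.0
scene 40 812.0 259.0
scene 80 880.0 255.0
top -200 810.0 136.0
top -160 818.0 118.0
top -120 827.0 125.0
top -80 789.0 137.0
top -40 780.0 143.0
top 0 783.0 143.0
top 40 803.0 136.0
top 80 874.0 164.0
```

The pot starts at x 780 and the gripper reaches x 727, so it's clear to descend.

Request:
move_arm(increments=[[[1, 0.8, 0, 0, 0, 0, 0], [1, 0, 0, 1.4, 0, 0, 0], [1, 0, 0, 1.4, 0, 0, 0], [1, 0, 0, 1.4, 0, 0, 0], [1, 0, 0, 1.4, 0, 0, 0], [1, 0, 0, 1.4, 0, 0, 0], [1, 0, 0, 1.4, 0, 0, 0], [1, 0, 0, 1.4, 0, 0, 0], [1, 0, 0, 0, 0, 0, 0]]])

```text
time_s: 3.7
ee_pos: [632.9, 4.1, 50.6]
ee_rot: [-179.1, 0.2, 89.7]
force: [-0.4, -0.3, 0.5]
gripper_width: 90.9
```

```bash
python3 p.py 1 636 0 45 90
```

```text
t 3.7 pos [632.9   4.1  50.6] rot [-179.1    0.2   89.7] w 90.9 F [-0.4 -0.3  0.5] q6 -0.1
[-0.402, 0.323, 0.554, -0.016, 0.004, -0.005]
```

Request:
move_arm(increments=[[[1, -0.4, 0.3, 0.55, -0.016, 0.004, 0], [1, 0, 0, 0, 0, 0, 0], [0.45, 0, 0, 0, 0, 0, 0], [0.45, 0, 0, 0, 0, 0, 0], [0.45, 0, 0, 0, 0, 0, 0], [0.45, 0, 0, 0, 0, 0, 0], [0.45, 0, 0, 0, 0, 0, 0]]], force=20)

```text
time_s: 4.58
ee_pos: [637.5, -0.4, 46.7]
ee_rot: [179.7, 0.0, 89.7]
force: [0.3, -0.2, -0.2]
gripper_width: 53.9
```

```bash
python3 p.py 1 636 0 45 90
```

```text
t 4.58 pos [ 6.375e+02 -4.000e-01  4.670e+01] rot [179.7   0.   89.7] w 53.9 F [ 0.3 -0.2 -0.2] q6 -0.8
[0.04, -0.148, 0.171, 0.006, 0.0, -0.005]
```

Request:
move_arm(increments=[[[0.4, 0, 0, 0, 0, 0, 0], [0.4, 0, 0, 0, 0, 0, 0], [0.4, 0, 0, -0.5, 0, 0, 0], [0.4, 0, 0, -1, 0, 0, 0], [0.4, 0, 0, -1.5, 0, 0, 0], [0.4, 0, 0, -2, 0, 0, 0], [0.4, 0, 0, -2, 0, 0, 0], [0.4, 0, 0, -1.5, 0, 0, 0], [0.4, 0, 0, -0.5, 0, 0, 0], [0.4, 0, 0, 0, 0, 0, 0]]], force=20)

```text
time_s: 5.82
ee_pos: [637.1, -0.3, 143.7]
ee_rot: [179.6, 0.0, 89.7]
force: [-0.7, -0.1, -2.3]
gripper_width: 53.7
```

```bash
python3 p.py 12 551.3 319.5 140 120; python3 -c "
from h import *
f=grab('scene');save(f,'pics/scene2.png')
a=f['color'][100:320,200:480,::-1];cv2.imwrite('pics/c3.png',cv2.resize(a,None,fx=2.5,fy=2.5))"
```

```text
t 5.83 pos [ 6.371e+02 -3.000e-01  1.437e+02] rot [179.6   0.   89.7] w 53.7 F [-0.7 -0.1 -2.3] q6 -0.8
[2.662, -0.728, 0.025, 0.001, 0.0, -0.044]
[2.691, -0.61, 0.026, 0.001, 0.0, -0.044]
[2.715, -0.491, 0.027, 0.001, 0.0, -0.044]
[2.734, -0.371, 0.028, 0.001, 0.0, -0.044]
[2.748, -0.25, 0.028, 0.001, 0.0, -0.044]
[2.756, -0.129, 0.029, 0.001, 0.0, -0.044]
[2.759, -0.008, 0.03, 0.001, 0.0, -0.044]
[2.757, 0.114, 0.03, 0.001, 0.0, -0.044]
[2.749, 0.235, 0.03, 0.001, 0.0, -0.044]
[2.736, 0.356, 0.031, 0.001, 0.0, -0.044]
[2.718, 0.476, 0.031, 0.001, 0.0, -0.044]
[2.694, 0.595, 0.031, 0.001, 0.0, -0.044]
```

View pics/c3.png

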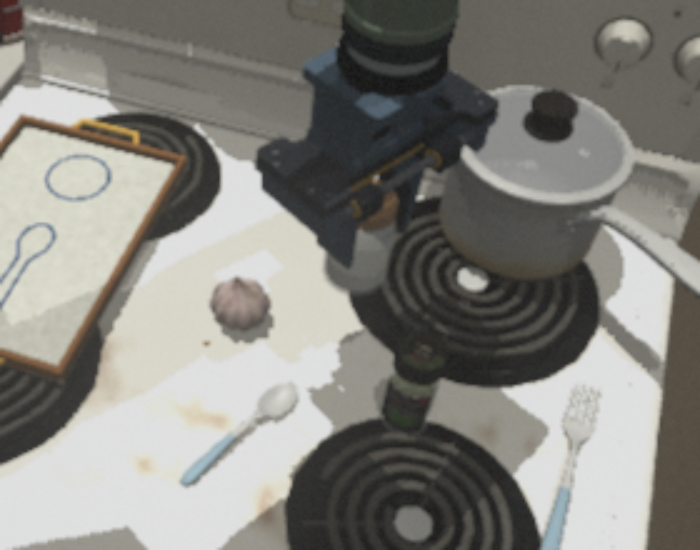

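The jar is held and clear of the range, at about (365,240) in the crop. The force reads -2.3 N, which fits its weight.

Request:
move_arm(increments=[[[0.4, 2.65, -0.7, 0, 0, 0, -0.044], [0.4, 2.7, -0.6, 0, 0, 0, -0.044], [0.4, 2.7, -0.5, 0, 0, 0, -0.044], [0.4, 2.75, -0.35, 0, 0, 0, -0.044], [0.4, 2.75, -0.25, 0, 0, 0, -0.044], [0.4, 2.75, -0.1, 0, 0, 0, -0.044], [0.4, 2.75, 0, 0, 0, 0, -0.044], [0.4, 2.75, 0.1, 0, 0, 0, -0.044], [0.4, 2.75, 0.25, 0, 0, 0, -0.044], [0.4, 2.75, 0.35, 0, 0, 0, -0.044], [0.4, 2.7, 0.5, 0, 0, 0, -0.044], [0.4, 2.4, 0.6, 0, 0, 0, -0.044]]])

```text
time_s: 7.38
ee_pos: [543.3, 322.5, 130.0]
ee_rot: [-179.1, -0.1, 120.8]
force: [0.4, -0.0, -2.3]
gripper_width: 53.9
```

```bash
python3 p.py 3 551.3 319.5 120 120
```

```text
t 7.38 pos [543.3 322.5 130. ] rot [-1.791e+02 -1.000e-01  1.208e+02] w 53.9 F [ 0.4 -0.  -2.3] q6 -1.2
[-0.222, 0.183, 0.329, -0.006, -0.001, 0.004]
[-0.221, 0.182, 0.33, -0.006, -0.001, 0.004]
[-0.22, 0.181, 0.331, -0.006, -0.001, 0.004]
```

Request:
move_arm(increments=[[[0.4, -0.3, 0.2, 0, -0.01, 0, 0.004], [0.4, -0.3, 0.3, 0.8, -0.006, 0, 0.004], [0.4, 0, 0, 1.2, 0, 0, 0], [0.4, 0, 0, 1.2, 0, 0, 0], [0.4, 0, 0, 0.8, 0, 0, 0], [0.4, 0, 0, 0, 0, 0, 0]]])

```text
time_s: 8.12
ee_pos: [549.6, 317.2, 83.6]
ee_rot: [-179.6, -0.1, 120.2]
force: [-0.6, 0.0, -1.4]
gripper_width: 53.9
```

```bash
python3 p.py 3 551.3 319.5 75 120; python3 -c "
from h import *
f=grab('scene');save(f,'pics/scene3.png');a=f['color'][80:260,120:320,::-1]
g=grab('top');b=g['color'][140:320,120:320,::-1]
cv2.imwrite('pics/c4.png',cv2.resize(np.hstack([a,b]),(800,360)))"
```

```text
t 8.12 pos [549.6 317.2  83.6] rot [-1.796e+02 -1.000e-01  1.202e+02] w 53.9 F [-0.6  0.  -1.4] q6 -1.3
[0.036, 0.089, 0.285, -0.002, -0.0, 0.001]
[0.036, 0.088, 0.286, -0.002, -0.0, 0.001]
[0.036, 0.088, 0.286, -0.002, -0.0, 0.001]
```

View pics/c4.png

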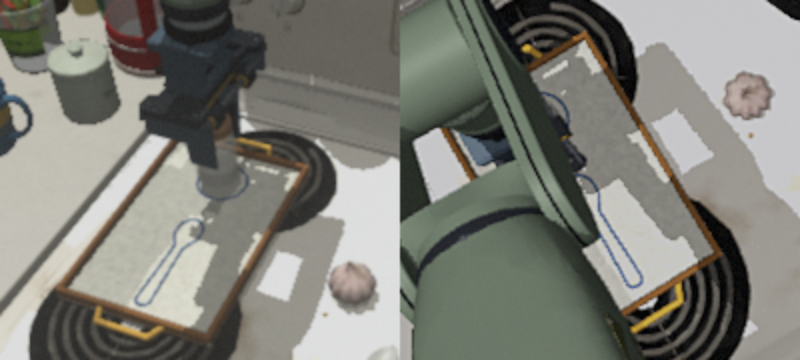

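The left half shows the jar just above the round outline at about (222,185). I'm lowering it gently.

Request:
move_arm(increments=[[[0.4, 0.1, 0.2, 0.3, -0.006, 0, 0], [0.4, 0, 0, 0.3, 0, 0, 0], [0.4, 0, 0, 0.25, 0, 0, 0], [0.4, 0, 0, 0, 0, 0, 0]]])

```text
time_s: 8.72
ee_pos: [552.0, 320.3, 76.7]
ee_rot: [179.8, -0.0, 120.2]
force: [0.2, 0.1, -2.2]
gripper_width: 54.1
```

```bash
python3 p.py 1 551.3 319.5 72 120
```

```text
t 8.72 pos [552.  320.3  76.7] rot [179.8  -0.  120.2] w 54.1 F [ 0.2  0.1 -2.2] q6 -1.2
[-0.037, -0.103, 0.472, 0.004, -0.001, 0.004]
```

Request:
move_arm(increments=[[[0.4, 0, -0.05, 0.2, 0, 0, 0], [0.4, 0, 0, 0.15, 0, 0, 0], [0.4, 0, 0, 0.1, 0, 0, 0], [0.4, 0, 0, 0.05, 0, 0, 0], [0.4, 0, 0, 0, 0, 0, 0]]])

```text
time_s: 9.35
ee_pos: [551.6, 320.1, 71.5]
ee_rot: [179.8, -0.0, 120.2]
force: [0.8, -0.0, -1.8]
gripper_width: 54.1
```

```bash
python3 p.py 1 551.3 319.5 72 120
```

```text
t 9.35 pos [551.6 320.1  71.5] rot [179.8  -0.  120.2] w 54.1 F [ 0.8 -0.  -1.8] q6 -1.2
[-0.036, -0.06, -0.046, 0.004, -0.001, 0.004]
```

Request:
move_arm(increments=[[[0.4, 0, 0, 0.07, 0, 0, 0], [0.4, 0, 0, 0.06, 0, 0, 0]]])

```text
time_s: 9.6
ee_pos: [551.7, 320.1, 70.7]
ee_rot: [179.7, -0.0, 120.2]
force: [-2.0, -0.6, 3.4]
gripper_width: 54.1
```

Contact, with the force now +3.4 N. I'll release slowly and go up.

Request:
move_arm(increments=[[[0.65, 0, 0, 0, 0, 0, 0], [0.75, 0, 0, 0, 0, 0, 0], [0.9, 0, 0, 0, 0, 0, 0], [1, 0, 0, 0, 0, 0, 0], [1, 0, 0, 0, 0, 0, 0], [1, 0, 0, -1.5, 0, 0, 0], [1, 0, 0, -3, 0, 0, 0], [1, 0, 0, -3, 0, 0, 0], [1, 0, 0, -3, 0, 0, 0], [1, 0, 0, -2, 0, 0, 0]]])

```text
time_s: 10.85
ee_pos: [551.4, 319.9, 202.7]
ee_rot: [179.6, -0.0, 120.2]
force: [0.3, 0.0, 0.3]
gripper_width: 91.4
```

```bash
python3 p.py 18 494 -16.5 120 5.5
```

```text
t 10.85 pos [551.4 319.9 202.7] rot [179.6  -0.  120.2] w 91.4 F [0.3 0.  0.3] q6 -1.2
[-1.454, -1.219, 0.45, 0.0, -0.0, 0.111]
[-1.581, -1.05, 0.451, 0.0, -0.0, 0.111]
[-1.687, -0.868, 0.452, 0.0, -0.0, 0.111]
[-1.773, -0.675, 0.453, 0.0, -0.0, 0.111]
[-1.837, -0.474, 0.454, 0.0, -0.0, 0.111]
[-1.878, -0.267, 0.454, 0.0, -0.0, 0.111]
[-1.896, -0.057, 0.455, 0.0, -0.0, 0.111]
[-1.89, 0.154, 0.456, 0.0, -0.0, 0.111]
[-1.861, 0.363, 0.457, 0.0, -0.0, 0.111]
[-1.81, 0.567, 0.457, 0.0, -0.0, 0.111]
[-1.735, 0.765, 0.458, 0.0, -0.0, 0.111]
[-1.639, 0.952, 0.458, 0.0, -0.0, 0.111]
[-1.523, 1.129, 0.459, 0.0, -0.0, 0.111]
[-1.388, 1.291, 0.459, 0.0, -0.0, 0.111]
[-1.236, 1.437, 0.459, 0.0, -0.0, 0.111]
[-1.069, 1.566, 0.46, 0.0, -0.0, 0.111]
[-0.889, 1.675, 0.46, 0.0, -0.0, 0.111]
[-0.697, 1.763, 0.46, 0.0, -0.0, 0.111]
```

Request:
move_arm(increments=[[[1, -1.45, -1.2, 0, 0, 0, 0.11], [1, -1.6, -1.05, 0, 0, 0, 0.11], [1, -1.7, -0.9, 0, 0, 0, 0.11], [1, -1.8, -0.7, 0.4, 0, 0, 0.11], [1, -1.85, -0.5, 0.4, 0, 0, 0.11], [1, -1.9, -0.3, 0.4, 0, 0, 0.11], [1, -1.9, -0.05, 0.4, 0, 0, 0.11], [1, -1.9, 0.15, 0.4, 0, 0, 0.11], [1, -1.85, 0.35, 0.4, 0, 0, 0.11], [1, -1.8, 0.55, 0.4, 0, 0, 0.11], [1, -1.75, 0.75, 0.4, 0, 0, 0.11], [1, -1.65, 0.95, 0.4, 0, 0, 0.11]]])

```text
time_s: 12.35
ee_pos: [512.4, 91.4, 181.3]
ee_rot: [179.4, -1.8, 42.2]
force: [0.4, -0.7, 0.1]
gripper_width: 91.2
```

```bash
python3 p.py 7 494 -16.5 110 5.5
```

```text
t 12.35 pos [512.4  91.4 181.3] rot [179.4  -1.8  42.2] w 91.2 F [ 0.4 -0.7  0.1] q6 56.1
[-1.262, 0.955, 0.989, 0.0, -0.005, 0.092]
[-1.165, 1.066, 0.995, 0.0, -0.005, 0.092]
[-1.058, 1.168, 1.0, 0.0, -0.005, 0.092]
[-0.942, 1.26, 1.005, 0.0, -0.005, 0.092]
[-0.818, 1.34, 1.009, 0.0, -0.005, 0.092]
[-0.687, 1.409, 1.013, 0.0, -0.005, 0.092]
[-0.551, 1.466, 1.016, 0.0, -0.005, 0.092]
```

Request:
move_arm(increments=[[[1, -1.25, 0.95, 1, 0, -0.005, 0.092], [1, -1.15, 1.05, 1, 0, -0.005, 0.092], [1, -1.05, 1.15, 1, 0, -0.005, 0.092], [1, -0.95, 1.25, 1, 0, -0.005, 0.092], [1, -0.8, 1.35, 1, 0, -0.005, 0.092], [1, -0.7, 1.4, 1, 0, -0.005, 0.092], [1, -0.55, 1.45, 1, 0, -0.005, 0.092], [1, 0, 0, 0, 0, 0, 0]]])

```text
time_s: 13.35
ee_pos: [495.4, -19.8, 117.7]
ee_rot: [180.0, -0.7, 4.0]
force: [0.3, 0.1, -0.4]
gripper_width: 91.3
```

```bash
python3 p.py 5 494 -16.5 30 5.5; cat > m2.py <<'E'
from m import *
for n,b in (("scene",(214,156,255,185)),("top",(170,140,215,221))):
    f=grab(n);W=cloud(f);z=W[...,2]
    m=(z>108)&(z<122)&(abs(W[...,0]-551)<60)&(abs(W[...,1]-320)<60)
    desc(n+" jar lid",W[m])
    save(f,f"pics/{n}4.png");np.savez(n+"4.npz",**f)
f=dict(np.load("scene4.npz"));W=cloud(f);z=W[...,2];m=box(f,W,(262,240,330,300))&(z>2.5)&(z<25)
k,l,s,_=cv2.connectedComponentsWithStats(m.astype(np.uint8)); i=1+s[1:,4].argmax(); desc("spoon",W[l==i])
c=f["color"];cv2.imwrite("pics/c5.png",cv2.resize(c[130:330,140:420],None,fx=2.8,fy=2.8)[:,:,::-1])
E
python3 m2.py
```

```text
t 13.35 pos [495.4 -19.8 117.7] rot [180.   -0.7   4. ] w 91.3 F [ 0.3  0.1 -0.4] q6 82.3
[-0.045, -0.069, 1.754, 0.0, -0.002, -0.005]
[-0.041, -0.069, 1.755, 0.0, -0.002, -0.005]
[-0.036, -0.069, 1.755, 0.0, -0.002, -0.005]
[-0.032, -0.069, 1.755, 0.0, -0.002, -0.005]
[-0.027, -0.069, 1.755, 0.0, -0.002, -0.005]
scene jar lid 228 rect c 552.3 317.8 size 47.1 44.5 med z 116.8 mean [551.1 315.6 116.1] axis -121.8
top jar lid 411 rect c 549.4 319.8 size 45.7 45.5 med z 116.6 mean [549.8 319.5 116.5] axis -102.9
spoon 250 rect c 490.5 -16.7 size 124.3 32.4 med z 8.2 mean [486.9 -18.3   8.2] axis -172.8
```

View pics/c5.png

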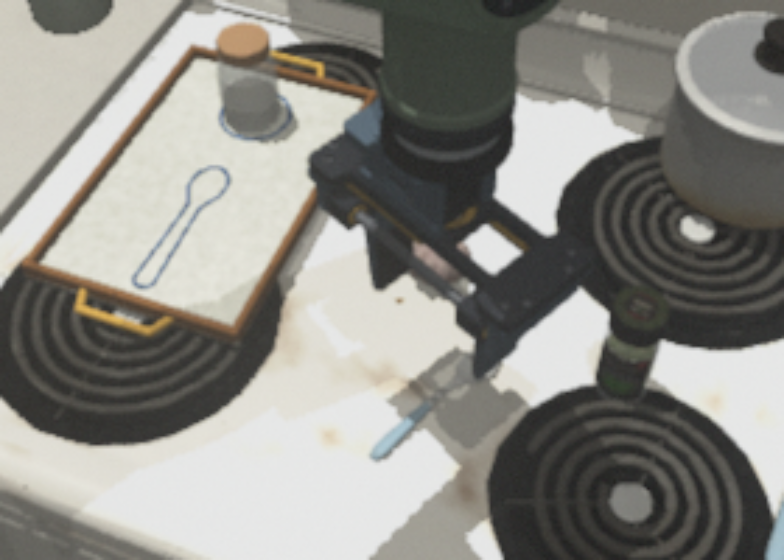

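The jar stands in the round outline, with its base at about (256,120) in the crop and its lid measured at about (550,319,116.6). The spoon, at (375,455) to (480,370), hasn't moved and the gripper is over its middle. Descending on it now.

Request:
move_arm(increments=[[[0.7, 0, -0.3, 0.8, 0, -0.012, -0.026], [0.7, 0, 0, 1.8, 0, 0, 0], [0.7, 0, 0, 1.8, 0, 0, 0], [0.7, 0, 0, 1.8, 0, 0, 0], [0.7, 0, 0, 1.5, 0, 0, 0], [0.7, 0, 0, 1, 0, 0, 0], [0.7, 0, 0, 0, 0, 0, 0]]])

```text
time_s: 14.32
ee_pos: [499.4, -11.4, 29.8]
ee_rot: [180.0, -0.3, 6.5]
force: [-0.6, -0.4, 0.2]
gripper_width: 63.8
```

```bash
python3 p.py 3 494 -16.5 5 5.5
```

```text
t 14.32 pos [499.4 -11.4  29.8] rot [180.   -0.3   6.5] w 63.8 F [-0.6 -0.4  0.2] q6 80.9
[-0.201, 0.15, 0.827, 0.0, -0.002, 0.006]
[-0.199, 0.151, 0.827, 0.0, -0.002, 0.006]
[-0.196, 0.152, 0.828, 0.0, -0.002, 0.006]
```

Request:
move_arm(increments=[[[0.7, -0.5, 0.5, 0, 0, -0.005, 0.01], [0.7, 0, 0, 0.7, 0, 0, 0], [0.7, 0, 0, 0.7, 0, 0, 0], [0.7, 0, 0, 0.4, 0, 0, 0], [0.7, 0, 0, 0.2, 0, 0, 0], [0.7, 0, 0, 0, 0, 0, 0]]])

```text
time_s: 15.08
ee_pos: [495.8, -17.3, 9.7]
ee_rot: [179.9, -0.1, 5.9]
force: [-0.0, 0.1, 0.1]
gripper_width: 63.8
```

```bash
python3 p.py 1 494 -16.5 5 5.5
```

```text
t 15.07 pos [495.8 -17.3   9.7] rot [ 1.799e+02 -1.000e-01  5.900e+00] w 63.8 F [-0.   0.1  0.1] q6 80.9
[-0.172, -0.096, 0.473, 0.001, -0.003, 0.007]
```

Request:
move_arm(increments=[[[0.7, -0.1, 0, 0.35, 0, 0, 0], [0.7, 0, 0, 0.2, 0, 0, 0], [0.5, 0, 0, 0, 0, 0, 0], [0.3, 0, 0, 0, 0, 0, 0], [0.1, 0, 0, 0, 0, 0, 0], [0.05, 0, 0, 0, 0, 0, 0], [0.05, 0, 0, 0, 0, 0, 0], [0.05, 0, 0, 0, 0, 0, 0]]], force=10)

```text
time_s: 16.08
ee_pos: [495.1, -17.3, 4.2]
ee_rot: [179.9, -0.2, 5.9]
force: [-0.3, -0.3, 0.2]
gripper_width: 20.7
```

Gripped at 20.7 mm, as expected. Lifting.

Request:
move_arm(increments=[[[0.05, 0, 0, -0.5, 0, 0, 0], [0.05, 0, 0, -1, 0, 0, 0], [0.05, 0, 0, -2, 0, 0, 0], [0.05, 0, 0, -2.5, 0, 0, 0], [0.05, 0, 0, -2.5, 0, 0, 0], [0.05, 0, 0, -2, 0, 0, 0], [0.05, 0, 0, -1, 0, 0, 0], [0.05, 0, 0, 0, 0, 0, 0]]])

```text
time_s: 17.08
ee_pos: [494.9, -17.3, 126.7]
ee_rot: [179.9, -0.4, 5.9]
force: [0.8, -1.5, -0.4]
gripper_width: 21.4
```

```bash
python3 p.py 12 427 244.5 110 31; cat > m3.py <<'E'
from m import *
s=monitor.state();p=s["ee_pos"];yaw=np.radians(s["ee_rot"][2])
for n in("scene","top"):
    f=grab(n);W=cloud(f);D=W-p;z=D[...,2]
    a=D[...,0]*np.cos(yaw)+D[...,1]*np.sin(yaw);b=-D[...,0]*np.sin(yaw)+D[...,1]*np.cos(yaw)
    m=(abs(z-4)<14)&(abs(a)<95)&(abs(b)<25)
    for lo,hi in((-95,-20),(20,95)):
        q=m&(a>lo)&(a<hi)
        if q.sum()>5: print(n,q.sum(),"a",np.percentile(a[q],[1,99]).round(1),"b",np.percentile(b[q],[2,98]).round(1),"mean",a[q].mean().round(1),b[q].mean().round(1),"dz",np.median(z[q]).round(1))
    if n=="scene":
        import time;cv2.imwrite("pics/c6.png",cv2.resize(f["color"][130:330,140:420],None,fx=2.8,fy=2.8)[:,:,::-1])
E
python3 m3.py
```

```text
t 17.07 pos [494.9 -17.3 126.7] rot [179.9  -0.4   5.9] w 21.4 F [ 0.8 -1.5 -0.4] q6 80.8
[-0.339, -2.228, 0.133, 0.0, -0.001, -0.037]
[-0.258, -2.239, 0.134, 0.0, -0.001, -0.037]
[-0.176, -2.247, 0.134, 0.0, -0.001, -0.037]
[-0.093, -2.252, 0.135, 0.0, -0.001, -0.037]
[-0.011, -2.254, 0.136, 0.0, -0.001, -0.037]
[0.071, -2.252, 0.136, 0.0, -0.001, -0.037]
[0.153, -2.248, 0.137, 0.0, -0.001, -0.037]
[0.236, -2.241, 0.137, 0.0, -0.001, -0.037]
[0.317, -2.231, 0.138, 0.0, -0.001, -0.037]
[0.399, -2.218, 0.138, 0.0, -0.001, -0.037]
[0.479, -2.202, 0.138, 0.0, -0.001, -0.037]
[0.559, -2.183, 0.139, 0.0, -0.001, -0.037]
scene 136 a [-65.3 -20.6] b [-6.1  5. ] mean -44.0 -0.9 dz 3.3
```

View pics/c6.png

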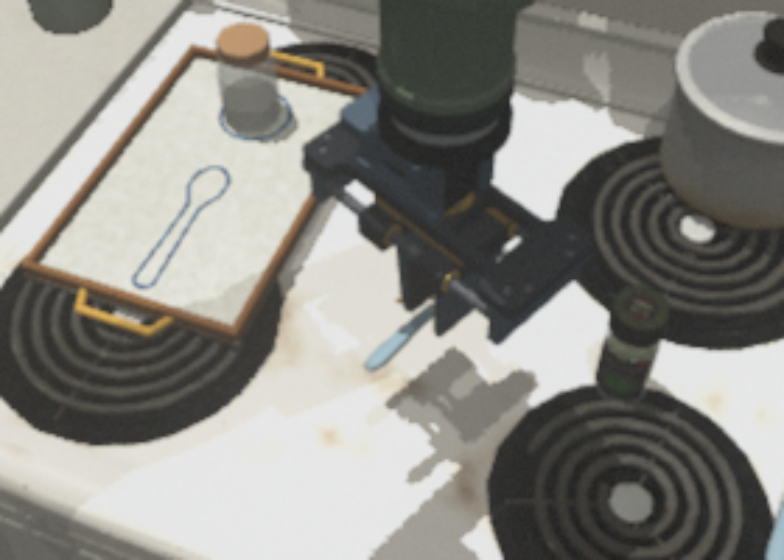

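The spoon is held level, with its handle end at (370,362) in the crop. The jar and spice jar haven't moved.

Request:
move_arm(increments=[[[0.05, -0.35, -2.2, 0.1, 0, 0, -0.037], [0.05, -0.25, -2.2, 0.1, 0, 0, -0.037], [0.05, -0.2, -2.2, 0.1, 0, 0, -0.037], [0.05, -0.1, -2.2, 0.1, 0, 0, -0.037], [0.05, 0, -2.2, 0.1, 0, 0, -0.037], [0.05, 0.05, -2.2, 0.1, 0, 0, -0.037], [0.05, 0.15, -2.2, 0.1, 0, 0, -0.037], [0.05, 0.25, -2.2, 0.1, 0, 0, -0.037], [0.05, 0.3, -2.2, 0.1, 0, 0, -0.037], [0.05, 0.4, -2.2, 0.1, 0, 0, -0.037], [0.05, 0.5, -2.1, 0.1, 0, 0, -0.037], [0.05, 0.5, -1.8, 0.1, 0, 0, -0.03]]])

```text
time_s: 18.68
ee_pos: [417.0, 240.2, 100.3]
ee_rot: [-179.7, 1.3, 31.6]
force: [-0.8, -0.1, 0.4]
gripper_width: 20.7
```

```bash
python3 p.py 2 426.5 244.2 100 30.8
```

```text
t 18.68 pos [417.  240.2 100.3] rot [-179.7    1.3   31.6] w 20.7 F [-0.8 -0.1  0.4] q6 86.7
[0.51, 0.08, 0.006, -0.002, 0.011, 0.007]
[0.511, 0.076, 0.012, -0.002, 0.011, 0.007]
```

Request:
move_arm(increments=[[[0.05, 0.5, 0.08, 0, -0.002, 0.011, 0.007], [0.05, 0.5, 0.08, 0.5, -0.002, 0.011, 0.007], [0.05, 0, 0, 1, 0, 0, 0], [0.05, 0, 0, 1.2, 0, 0, 0], [0.05, 0, 0, 1, 0, 0, 0], [0.05, 0, 0, 0.6, 0, 0, 0], [0.05, 0, 0, 0, 0, 0, 0]]])

```text
time_s: 19.55
ee_pos: [425.5, 241.8, 51.4]
ee_rot: [180.0, 0.3, 30.6]
force: [0.3, -0.7, -0.2]
gripper_width: 21.0
```

```bash
python3 p.py 2 426.5 244.2 45 30.8; sed -i 's/130:330,140:420/130:270,120:320/;s/fx=2.8,fy=2.8/fx=4,fy=4/;s/c6/c7/' m3.py; python3 m3.py
```

```text
t 19.55 pos [425.5 241.8  51.4] rot [180.    0.3  30.6] w 21.0 F [ 0.3 -0.7 -0.2] q6 87.7
[0.108, -0.079, 0.321, 0.0, 0.003, -0.001]
[0.108, -0.079, 0.321, 0.0, 0.003, -0.001]
scene 93 a [-66.8 -20.4] b [-6.8  4.1] mean -44.4 -1.9 dz 4.0
scene 7 a [33.  61.1] b [-13.8   6.1] mean 49.7 -4.4 dz -1.5
```

View pics/c7.png

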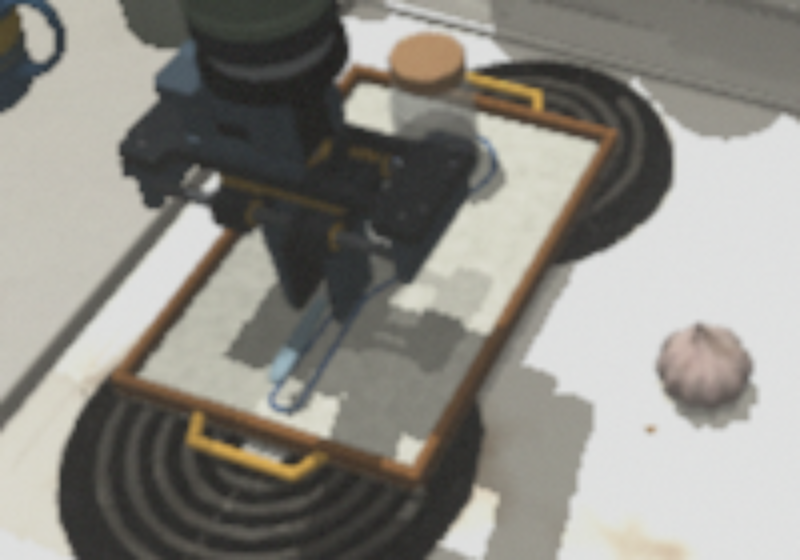

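The crop shows the spoon just above its outline, handle over the drawn handle, bowl pointing at the jar. A 2 mm correction, then I'll lower it.

Request:
move_arm(increments=[[[0.05, 0.2, -0.2, 0.3, 0, 0.004, 0], [0.05, 0, 0, 0.6, 0, 0, 0], [0.05, 0, 0, 0.5, 0, 0, 0], [0.05, 0, 0, 0.2, 0, 0, 0], [0.05, 0, 0, 0, 0, 0, 0]]])

```text
time_s: 20.27
ee_pos: [427.1, 245.4, 35.6]
ee_rot: [180.0, -0.1, 30.7]
force: [0.5, 0.6, -0.1]
gripper_width: 21.1
```

```bash
python3 p.py 1 426.3 244.6 29 30.8
```

```text
t 20.27 pos [427.1 245.4  35.6] rot [ 1.80e+02 -1.00e-01  3.07e+01] w 21.1 F [ 0.5  0.6 -0.1] q6 87.9
[-0.108, 0.029, 0.658, 0.001, -0.002, -0.002]
```

Request:
move_arm(increments=[[[0.05, -0.1, 0, 0.3, 0, 0, 0], [0.05, 0, 0, 0.2, 0, 0, 0], [0.05, 0, 0, 0.1, 0, 0, 0], [0.05, 0, 0, 0.05, 0, 0, 0], [0.05, 0, 0, 0, 0, 0, 0]]])

```text
time_s: 20.9
ee_pos: [426.4, 244.9, 28.8]
ee_rot: [180.0, -0.1, 30.7]
force: [0.3, 0.0, 0.1]
gripper_width: 21.1
```

Request:
move_arm(increments=[[[0.05, 0, 0, 0.05, 0, 0, 0], [0.05, 0, 0, 0, 0, 0, 0]]])

```text
time_s: 21.15
ee_pos: [426.5, 244.9, 28.4]
ee_rot: [180.0, -0.1, 30.7]
force: [0.2, -0.2, -0.1]
gripper_width: 21.4
```

Request:
move_arm(increments=[[[0.05, 0, 0, 0.07, 0, 0, 0], [0.3, 0, 0, 0, 0, 0, 0], [0.4, 0, 0, 0, 0, 0, 0], [0.5, 0, 0, 0, 0, 0, 0], [0.6, 0, 0, 0, 0, 0, 0], [0.6, 0, 0, 0, 0, 0, 0], [0.6, 0, 0, -1, 0, 0, 0], [0.6, 0, 0, -2.5, 0, 0, 0], [0.6, 0, 0, -3, 0, 0, 0], [0.6, 0, 0, -3.5, 0, 0, 0], [0.6, 0, 0, -3.5, 0, 0, 0], [0.6, 0, 0, -3, 0, 0, 0]]])

```text
time_s: 22.65
ee_pos: [424.9, 244.2, 199.0]
ee_rot: [180.0, 0.0, 30.7]
force: [0.2, 0.2, -0.9]
gripper_width: 54.8
```

```bash
python3 p.py 10 300 -200 250 30.8
```

```text
t 22.65 pos [424.9 244.2 199. ] rot [180.    0.   30.7] w 54.8 F [ 0.2  0.2 -0.9] q6 87.9
[-3.34, 3.184, -0.508, 0.0, 0.0, -0.0]
[-3.341, 3.183, -0.508, 0.0, 0.0, -0.0]
[-3.341, 3.182, -0.509, 0.0, 0.0, -0.0]
[-3.342, 3.182, -0.509, 0.0, 0.0, -0.0]
[-3.343, 3.181, -0.509, 0.0, 0.0, -0.0]
[-3.344, 3.18, -0.509, 0.0, 0.0, -0.0]
[-3.344, 3.179, -0.509, 0.0, 0.0, -0.0]
[-3.345, 3.178, -0.51, 0.0, 0.0, -0.0]
[-3.346, 3.178, -0.51, 0.0, 0.0, -0.0]
[-3.346, 3.177, -0.51, 0.0, 0.0, -0.0]
```

Request:
move_arm(increments=[[[0.6, -2.5, 2.4, -0.5, 0, 0, 0], [0.6, -3.3, 3.2, -0.5, 0, 0, 0], [0.6, -3.3, 3.2, -0.5, 0, 0, 0], [0.6, -3.3, 3.2, -0.5, 0, 0, 0], [0.6, -3.3, 3.2, -0.5, 0, 0, 0], [0.6, -3.3, 3.2, -0.5, 0, 0, 0], [0.6, -3.3, 3.2, -0.5, 0, 0, 0], [0.6, -3, 3, -0.5, 0, 0, 0], [0.6, 0, 0, 0, 0, 0, 0]]])

```text
time_s: 23.78
ee_pos: [331.7, -105.4, 248.2]
ee_rot: [179.5, -1.0, 30.8]
force: [0.6, -0.8, 0.2]
gripper_width: 54.6
```

```bash
cat > m4.py <<'E'
from m import *
ims=[]
for n,b in(("scene",(150,110,290,250)),("top",(136,155,282,316))):
    f=grab(n);W=cloud(f);z=W[...,2];X=W[...,0];Y=W[...,1]
    desc(n+" jar lid",W[(z>108)&(z<122)&(np.hypot(X-551,Y-320)<45)])
    desc(n+" spice",W[(z>98)&(z<112)&(np.hypot(X-617,Y+94)<40)])
    m=(z>28.5)&(z<45)&(np.hypot(X-427,Y-244.5)<85)
    k,l,s,_=cv2.connectedComponentsWithStats(m.astype(np.uint8)); i=1+s[1:,4].argmax(); desc(n+" spoon",W[l==i])
    u0,v0,u1,v1=b; ims.append(cv2.resize(f["color"][v0:v1,u0:u1,::-1],(400,500 if n=="scene" else 441)))
ims[0]=cv2.resize(ims[0],(400,441));cv2.imwrite("pics/c8.png",np.hstack(ims))
E
python3 m4.py
```

```text
scene jar lid 0
scene spice 294 rect c 619.2 -94.5 size 39.5 38.8 med z 105.2 mean [617.7 -95.8 104.9] axis -154.0Traceback (most recent call last):
  File "m4.py", line 8, in <module>
    k,l,s,_=cv2.connectedComponentsWithStats(m.astype(np.uint8)); i=1+s[1:,4].argmax(); desc(n+" spoon",W[l==i])
                                                                      ~~~~~~~~~~~~~~^^
ValueError: attempt to get argmax of an empty sequence
```

The arm hides the tray from the scene camera here, so I'm shifting it to where the view was clear before.

Request:
move_arm(increments=[[[0.6, 2.5, 0, 0, 0, 0, 0], [0.6, 3.5, 0, 0, 0, 0, 0], [0.6, 3.5, 0, 0, 0, 0, 0], [0.6, 3.5, 0, 0, 0, 0, 0], [0.6, 3, 0, 0, 0, 0, 0], [0.6, 0, 0, 0, 0, 0, 0]]])

```text
time_s: 24.58
ee_pos: [472.5, -10.4, 251.5]
ee_rot: [179.6, -1.1, 31.4]
force: [-0.0, -0.1, -0.1]
gripper_width: 55.1
```

```bash
python3 m4.py
```

```text
scene jar lid 17 rect c 541.1 335.0 size 33.0 6.7 med z 117.4 mean [540.6 333.5 116.8] axis -141.8
scene spice 294 rect c 619.1 -95.1 size 39.6 39.0 med z 105.2 mean [617.5 -95.9 105. ] axis -147.7
scene spoon 190 rect c 429.5 245.1 size 138.0 25.7 med z 32.1 mean [425.4 243.   32.8] axis -148.2
top jar lid 408 rect c 550.1 319.8 size 45.0 44.1 med z 116.5 mean [549.7 319.6 116.4] axis -112.7
top spice 285 rect c 617.2 -93.6 size 37.3 40.0 med z 104.7 mean [616.9 -93.2 104.7] axis -50.1
top spoon 255 rect c 425.9 246.5 size 136.7 25.7 med z 32.2 mean [430.2 247.4  32.7] axis -149.6
```

View pics/c8.png

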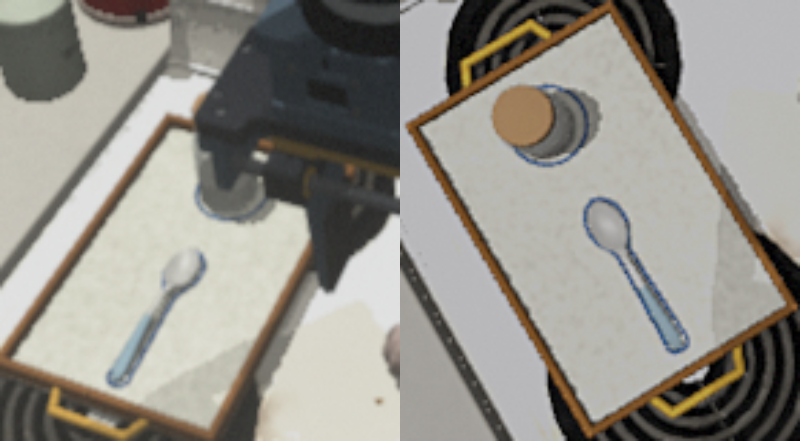

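In the right half (top) the spoon lies inside its outline, bowl at (608,225) over the drawn bowl, and the jar's base at (548,128) is inside the ring. Measured offsets are about 1–2 mm and the spice jar hasn't moved. The arm is clear, so I'm handing in.

```bash
python3 -c "
from h import *
print(monitor.state()['time_s']);print(job.job_done())"
```

```text
24.675
the job is handed in; nothing more can be done
None
```

I stood the tan-lidded jar on the round outline, then laid the teaspoon on the spoon outline with its bowl over the drawn bowl. I handed the job in at 24.7 s of the 58 s, with the arm clear of everything.

What the last checks showed:

- **Jar:** upright, with its lid centre at about (550, 320, 116.5) in the top view, against a ring centre of (551, 319.5). Its base looks inside the ring. The gripper hid the lid from the scene camera in that last look. A full scene view just after placing gave (552, 318).
- **Spoon:** the middle measured (430, 245) from the scene camera and (426, 246.5) from the top. The spot measured (428, 244) and (426, 245) from the same cameras. The spoon's yaw is 30–32°, against about 30.5–31° for the outline, and it looks to lie inside the outline.
- **Spice jar:** at (617, -94), the same as at the start within about 1 mm.

Two things disagreed or didn't show:

- **Grip width:** the gripper read 54 mm on the jar, which is given as 56 mm across.
- **Spoon touchdown:** the force reading showed no clear contact when the spoon was set down. I judged that by height and the later pictures.

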